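# Take a duct feeder's ratchet wheel back one notch

### The job

Take the bench feeder's toothed wheel back by one notch: with a fingertip lift the ratchet pawl off the teeth and lay it back on its stop, then push a peg of the wheel so that the wheel turns backward (its top towards the pawl's side) by one notch and no more, and tip the pawl back into the teeth so that it locks the wheel there. Only push with closed fingers, gently, grip nothing, and leave the small loose parts around it where they are.

Things in the scene. Friction and masses are not known exactly. Their poses are not given: they have to be found in the camera images.
- feeder: Blue bench feeder fixed on the table, base 140 mm (x) by 290 mm (y -105 to +185) by 12 mm. Origin on the table top below the wheel's centre; x runs along the axle, out of the wheel's peg face; y points from the wheel to the pawl's side; z up. Axle at z 105 mm. Side cheek at x -20 to -40, 128 mm high. Pawl bracket at x -18 to 18, y 82 to 150, 127 mm high.
- wheel (a joint): Wheel angle (rad), growing backward: its top moves to the feeder's +y, towards the pawl. One notch (of 10) = 0.628. Starts at -0.20 to -0.10. With the pawl down a tooth strikes it at 0.0, and one notch on at 0.628. Pawl lifted: turns with light friction (about 1.5 N at a peg), stays where left. The pawl drops fully home with the wheel at 0.41 to 0.62; a little past that it lands on a tooth tip.
- wheel_hub (a point): Centre of the wheel, 105 mm above the table: aluminium, 150 mm over its 10 saw teeth (20 mm deep), 16 mm thick (feeder x -8 to +8 mm), top at z 180 mm. A hub 36 mm in diameter stands out to x = 24 mm.
- wheel_peg (a point): The push peg nearest the wheel's top at the start. Five equal steel pegs, 12 mm in diameter, stand out of the wheel's +x face to x = 62 mm, evenly spaced on a circle of 55 mm radius. This point lies on the peg's axis at x = 36 mm and turns with the wheel. At the start it is 16 to 22 mm on the -y side of the wheel's centre, and the next peg on the -y side is about level with the axle.
- pawl (a joint): Pawl angle (rad): 0 = down in the teeth on its own stop, 1.3 = lifted and laid back on the other stop. Hinge along the feeder's x at y 105, z 115 mm. Gravity holds it at either end: left alone between, it tips slowly to one side or the other, with the balance point at about 0.6. Needs about 1 N at its bar. Its tooth clears the wheel above about 0.3.
- pawl_bar (a point): Centre of the pawl's finger bar, 14 mm in diameter, 44 mm long along the feeder's x (-22 to 22 mm), on a 10 mm stalk from the pawl's nose, 122 mm from the hinge. Pawl down: at y 47, z 223 mm over the wheel's rim; push it to +y to lift the pawl (it rises to z 238 on the way). Laid back: at about y 194, z 199 mm; push it up and to -y from its outer side to tip the pawl back.
- fitting: Bystander: brass fitting standing on the table, 28 mm in diameter, 56 mm high. Origin at the centre of its underside.
- collar: Bystander: aluminium collar lying flat, 38 mm outside, 18 mm bore, 16 mm high. Origin at the centre of its underside.
- spanner: Bystander: orange spanner, 150 mm long, lying on the table. Origin at its middle, x along it.
- coupler: Bystander: red plastic coupler standing on the table, 26 mm in diameter, 60 mm high. Origin at the centre of its underside.

How it is judged:
On the way, in this order (a step that is already met when the one before it is completed fails the run):
1. the pawl is lifted off the teeth and laid back, the wheel still in its first notch (value of joint pawl above 1.1 rad and value of joint wheel below 0.1 rad), for 0.2 s.
2. the wheel is pushed back one notch while the pawl is laid back (value of joint wheel between 0.3 and 0.68 rad and value of joint pawl above 1 rad), for 0.1 s.
At the end, for the whole second after the job is handed in: The wheel rests one notch back from where it began (its joint between 0.30 and 0.68 rad), the pawl is down in the teeth again (joint below 0.12 rad), both are still, and every loose part is within 20 mm of where it stood (value of joint wheel between 0.3 and 0.68 rad and value of joint pawl below 0.12 rad and velocity of joint wheel between -0.05 and 0.05 rad/s and velocity of joint pawl between -0.1 and 0.1 rad/s and distance of each of fitting, collar, spanner, coupler from where it was at the start of the episode below 0.02 m); the robot touches nothing.
It fails at once if the wheel is let back by clearly more than one notch (beyond 1.0 rad) (value of joint wheel above 1 rad).
It fails at once if the wheel or the pawl is gripped or forced (more than 30 N from the fingers) (contact force between the fingers and wheel above 30 N or contact force between the fingers and pawl above 30 N).
It fails at once if a loose part is moved by more than 20 mm or lifted (distance of any of fitting, collar, spanner, coupler from where it was at the start of the episode above 0.02 m or height (world z) of any of fitting, collar, spanner, coupler above 0.03 m).
It also fails if it takes over 64 s, if anything falls off the work surface, if the arm or the gripper's body presses on something with over 40 N, if the wrist force passes 120 N, or if a joint passes its speed limit or range.

### The arm

A 6-joint arm with a two-finger parallel gripper is mounted at the origin on the work surface. World frame = base frame: x ahead of the robot, y to its left, z up, the work surface at z = 0. Lengths are in m, angles in rad, forces in N, time in s.
With the tool pointing down it reaches from about 0.375 to 0.9 m from the base axis. Payload 3.1 kg.
Tool frame: the origin (TCP) lies at the very end of the fingers, on their centre line; the grasp point (between the pads) lies bot.grip_point_offset behind it (bot.grip_point_offset is the distance from the TCP to the grasp point, in m); y points along the fingers, z is the direction in which the jaws open and shut, and the axes are right-handed (so a half turn about y gives the same grasp; the last joint's range is limited). The gripper opens to 85 mm and grips with 20 to 120 N. Pads are 22 mm wide; open, the fingers measure 114 mm over their backs; the gripper's body (76 mm by 85 mm) begins 54 mm behind the grasp point. The pads swing forward as they close: fully open they stand 13 mm farther back than shut.
Start: joints at [-1.3, 0.527, 1.433, -0, 1.181, -0.178], TCP at [0.272, -0.563, 0.231] pointing down, gripper open.
Joint ranges: [-3.08, 3.08], [-0.75, 2.2], [0.22, 2.44], [-1.43, 4.57], [0, 2.65], [-2.85, 2.85]. Speed limits (rad/s): [2.79, 2.79, 3.14, 3.14, 3.14, 3.14].

### API

Orientations are given as [roll, pitch, yaw] about the fixed x, y, z axes, in that order (R = Rz(yaw) Ry(pitch) Rx(roll)).
In Python, from workcell import bot gives the robot as it stands. Calls block until the motion is done:
- bot.move_pose(position, orientation): joint-space move of the TCP to a pose.
- bot.move_straight(position, frame=None, vel=0.15, max_force=None): straight line of the TCP; frame=None keeps the orientation; vel is the mean speed in m/s. With max_force (N) it stops when the force on the tool has changed by that much, and returns True; else False.
- bot.goto_joints(angles): joint-space move.
- bot.gripper_open() and bot.grasp(effort=None): open the fingers fully, or close them until they stop; effort is the grip in N (None keeps the last).
- bot.dwell(seconds).
- bot.solve_ik(position, orientation): joint angles nearest the present ones, or None.
- bot.get_obs(): the state.
- bot.snapshot(name): name is "scene" or "top" or "wrist"; returns a dict with "frame" (400x640x3 uint8, red, green, blue), "fx", "fy", "cx", "cy" (pixels), "R" (3x3) and "t" (3): a world point X has camera coordinates R X + t. Camera axes: x right, y down, z forward; pixel columns grow to the right and rows downward; lengths in m; the calibration is good to about 2 mm. A picture is of the moment at which its call begins. There is no depth.
A pose or a line that the arm cannot do raises bot.MotionError and nothing moves.
- bot.close_job(): hands the job in, once; it reports no verdict.
Trained networks look in a picture, given as the dict that the camera call returned (one of the last four; its "shot" number tells which), for a name from the list of things; names that differ only in an ending like _2 or _b are one class to them, and where a whole thing is asked for, a point or a joint stands for the part that bears it (a point fixed in the world has none). Each returns a list of dicts, best first, with "score" (0 to 1); they miss things now and then, are a little off and sometimes report something else, mostly with a low value. They report only what shows in the picture. A call takes as long as a camera call.
- bot.recognise(picture, label): "location" ([x, y, z] in m, in the coordinates of the camera as it stood for that picture, good to about 4 mm: the middle of the surface that is visible of it).
- bot.mark_of(picture, label): "location" ([x, y, z] in m, in the coordinates of the camera as it stood for that picture, good to about 4 mm: a listed point, or the origin of a listed thing).
The state is a dict: "t": time; "qpos": joint angles; "qd": joint speeds; "tau": joint torques, N m; "ee_pos": TCP position; "tcp_rot": TCP orientation; "ft_force": force on the tool from outside, world axes, zero at the start; "wrist_torque": the same for the moment, N m; "opening": finger opening in m.
Only numpy, scipy, OpenCV 4.12 (cv2) and the standard library are available. Lean on these libraries where they do the work, as an engineer would, in place of code of your own. Each camera call takes 0.05 s, during which the arm holds its last target.

## Working session

There is one attempt and no reset: what is moved stays moved. The work goes in short steps, each a Python script; the robot and the scene stay as the last script left them, time stands still between calls to the robot, and variables do not carry over. Pictures are saved under pics/ and viewed, and the job is handed in when it is done.

```bash
ls; mkdir -p pics; cat > h.py <<'E'
import numpy as np, cv2
from workcell import bot
def snap(n,f):
    p=bot.snapshot(n); cv2.imwrite('pics/'+f,p['frame'][:,:,::-1]); return p
def w(p,loc): return np.array(p['R']).T@(np.array(loc)-np.array(p['t']))
def proj(p,X):
    c=np.array(p['R'])@np.array(X)+np.array(p['t']); return np.array([p['fx']*c[0]/c[2]+p['cx'],p['fy']*c[1]/c[2]+p['cy']])
E
python3 - <<'E'
from h import *
o=bot.get_obs(); print(o['t'],o['ee_pos'],o['tcp_rot'],o['opening'],bot.grip_point_offset)
for n in ['scene','top']:
    p=snap(n,n+'0.png'); print(n, w(p,[0,0,0]))
    for l in ['feeder','wheel_hub','wheel_peg','pawl_bar','fitting','collar','spanner','coupler']:
        r=bot.mark_of(p,l)
        for d in r[:2]: print(l,np.round(w(p,d['location']),4),round(d['score'],2))
print(bot.get_obs()['t'])
E
```

```text
pics
0.0 [ 0.27155451 -0.56213936  0.23033356] [-1.57293807e+00  3.62723054e-04 -2.69180449e+00] 0.08550002692848768 0.0187
scene [ 1.07656    -0.02561363  0.50956364]
feeder [ 0.5165 -0.1957 -0.001 ] 0.57
wheel_hub [ 0.5109 -0.1903  0.1046] 0.69
wheel_peg [ 0.5503 -0.1993  0.1553] 0.69
pawl_bar [ 0.495  -0.1527  0.2248] 0.79
fitting [ 0.6432 -0.1446 -0.0012] 0.94
collar [ 0.4205 -0.2976 -0.0026] 0.45
spanner [ 0.3496 -0.1613 -0.0025] 0.42
coupler [ 0.6078 -0.0483  0.0027] 0.66
top [ 0.44931296 -0.02690761  0.86210693]
feeder [ 0.5107 -0.1922  0.0007] 0.6
wheel_hub [ 0.5111 -0.191   0.1057] 0.69
wheel_peg [ 0.5527 -0.1974  0.1568] 0.64
pawl_bar [ 0.4904 -0.1492  0.2228] 0.56
fitting [ 0.6442 -0.1439  0.0018] 0.74
collar [ 0.4215 -0.2979  0.0036] 0.62
spanner [ 3.478e-01 -1.574e-01 -1.000e-04] 0.82
coupler [ 0.6082 -0.045  -0.0019] 0.74
0.9
```

View pics/scene0.png

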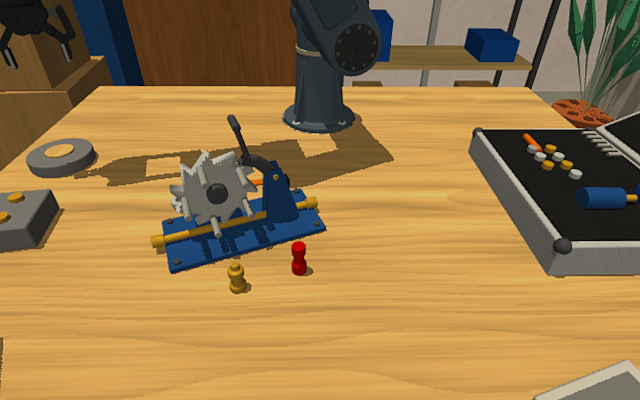

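View pics/top0.png

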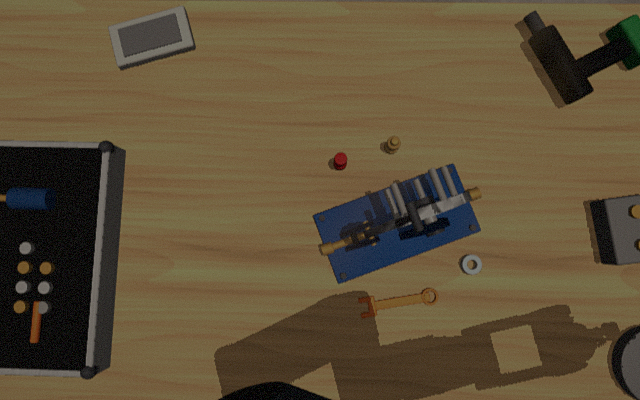

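```bash
python3 - <<'E'
from h import *
p=bot.snapshot('top'); s=bot.snapshot('scene')
f=cv2.cvtColor(p['frame'],cv2.COLOR_RGB2HSV)
roi=p['frame'][130:310,280:520]; cv2.imwrite('pics/t1.png',cv2.resize(roi[:,:,::-1],None,fx=3.2,fy=3.2,interpolation=cv2.INTER_CUBIC))
roi=s['frame'][100:310,130:350]; cv2.imwrite('pics/s1.png',cv2.resize(roi[:,:,::-1],None,fx=2.8,fy=2.8,interpolation=cv2.INTER_CUBIC))
m=cv2.inRange(f,(105,120,20),(125,255,255)); m[:130]=0;m[310:]=0;m[:,:290]=0;m[:,500:]=0
pts=cv2.findNonZero(m); hull=cv2.convexHull(pts)
def bp(px,z):
    R=np.array(p['R']);t=np.array(p['t']);C=-R.T@t
    d=R.T@np.array([(px[0]-p['cx'])/p['fx'],(px[1]-p['cy'])/p['fy'],1]);return C+d*(z-C[2])/d[2]
W=np.array([bp(q,0.012)[:2] for q in hull[:,0].astype(float)],np.float32)
c,sz,a=cv2.minAreaRect(W); print(c,sz,a, cv2.boxPoints((c,sz,a)))
E
```

```text
(0.4961434006690979, -0.15447252988815308) (0.1363639235496521, 0.28724586963653564) 21.581262588500977 [[ 0.37991375 -0.04599673]
 [ 0.4855687  -0.31310576]
 [ 0.61237305 -0.26294833]
 [ 0.5067181   0.0041607 ]]
```

View pics/t1.png

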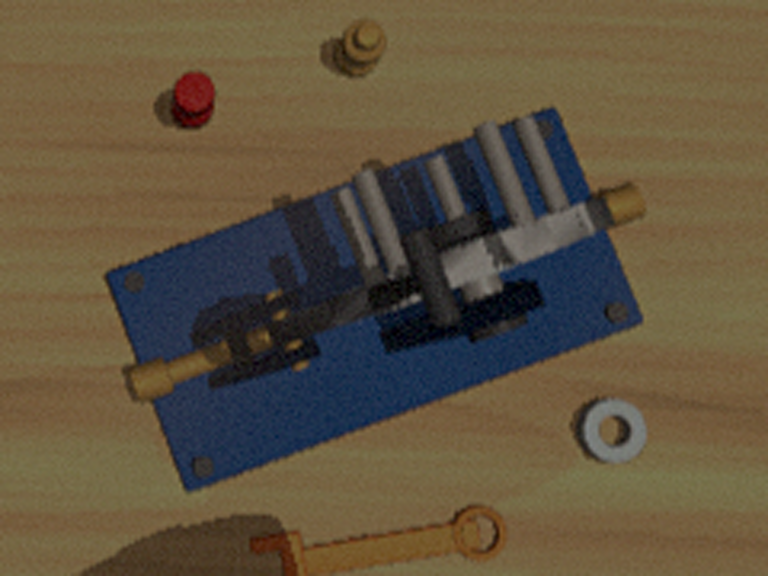

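View pics/s1.png

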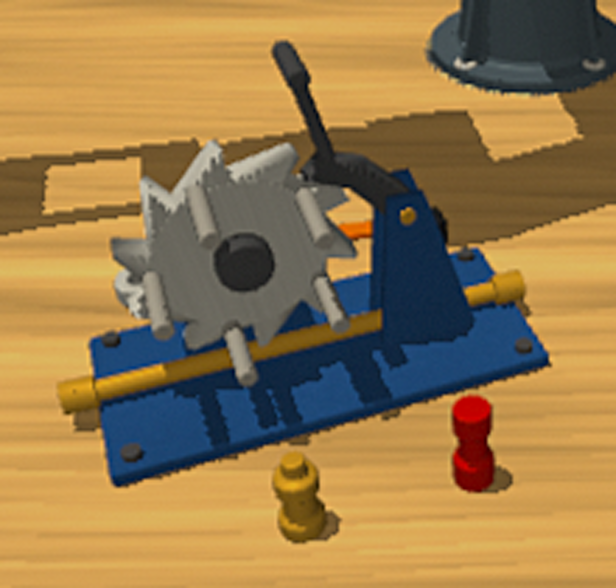

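```bash
cat >> h.py <<'E'
YAW=0.375; O=np.array([0.5108,-0.1917,0.0]); c,s=np.cos(YAW),np.sin(YAW)
RF=np.array([[c,-s,0],[s,c,0],[0,0,1]])
def F(x,y,z): return (O+RF@(np.array([x,y,z])/1000)).tolist()
def inF(X): return RF.T@(np.array(X)-O)*1000
ORI=[-np.pi/2,0,YAW+np.pi/2-np.pi]
def bar(phi):
    a=np.arctan2(108,-58)-phi; return 105+122.6*np.cos(a),115+122.6*np.sin(a)
def st(m=''):
    o=bot.get_obs(); print(m,round(o['t'],2),np.round(inF(o['ee_pos']),1),'F',np.round(o['ft_force'],2),'open',round(o['opening'],4))
def marks(p,ls):
    for l in ls:
        for d in bot.mark_of(p,l)[:1]: print(l,np.round(inF(w(p,d['location'])),1),round(d['score'],2))
E
python3 - <<'E'
from h import *
bot.grasp(20); st()
for y in (ORI[2],ORI[2]+np.pi): print(bot.solve_ik(F(0,10,290),[ORI[0],0,y]))
print(bot.solve_ik(F(0,225,290),ORI), bot.solve_ik(F(42,-40,145),ORI))
bot.move_straight([0.272,-0.563,0.30],vel=0.2)
bot.move_pose(F(0,10,290),ORI); st()
E
```

```text
1.77 [-358.4 -257.8  231.3] F [-0.17 -0.1  -0.47] open -0.0
[-0.5526955   0.34389311  1.57561635  0.          1.22208319 -0.9276955 ]
[-5.52695500e-01  3.43893112e-01  1.57561635e+00 -4.44089210e-16
  1.22208319e+00  2.21389715e+00]
[-0.22066262  0.17928995  1.8185065   0.          1.14379621 -0.59566262] [-0.54657995  0.60606215  1.5664144   0.          0.96911611 -0.92157995]
 3.9 [ -0.4   9.  289.9] F [-0.87  0.44  0.22] open -0.0002
```

```bash
python3 - <<'E'
from h import *
bot.move_straight(F(0,14,211),vel=0.12); st()
p=snap('scene','s2.png'); roi=p['frame'][60:260,110:370]; cv2.imwrite('pics/s2.png',cv2.resize(roi[:,:,::-1],None,fx=2.8,fy=2.8,interpolation=cv2.INTER_CUBIC))
marks(p,['pawl_bar','wheel_peg'])
E
```

```text
4.71 [2.000e-01 1.330e+01 2.115e+02] F [-0.07  0.31 -0.34] open 0.0002
pawl_bar [ -3.2  42.5 225.6] 0.69
wheel_peg [ 33.9 -20.6 152.3] 0.6
```

View pics/s2.png

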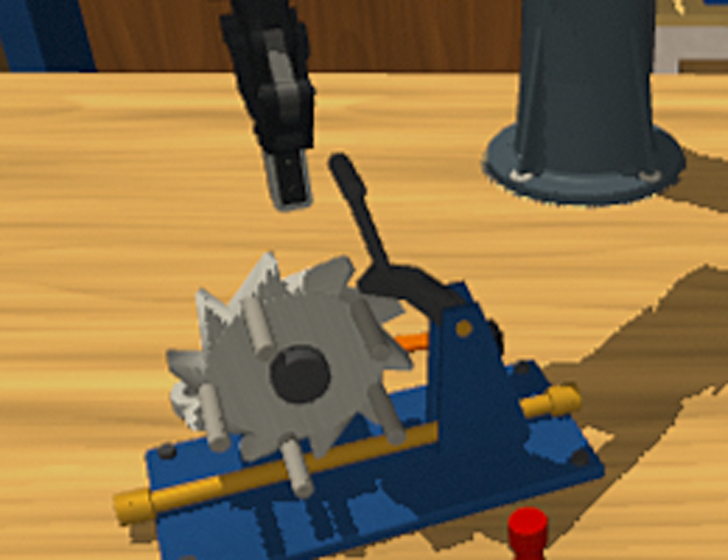

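The closed finger is just left of the bar (bar end at crop px 340,160; fingertip at 292,205), level with the bar and clear of the teeth. Now the lift.

```bash
python3 - <<'E'
from h import *
for phi,dz in ((0.02,-12),(0.2,-11),(0.4,-9),(0.6,-6),(0.8,-4),(0.95,-2)):
    y,z=bar(phi)
    r=bot.move_straight(F(0,y-18,z+dz),vel=0.06,max_force=12); st((phi,r))
    if r: break
p=snap('scene','s3.png'); roi=p['frame'][60:260,110:370]; cv2.imwrite('pics/s3.png',cv2.resize(roi[:,:,::-1],None,fx=2.8,fy=2.8,interpolation=cv2.INTER_CUBIC))
marks(p,['pawl_bar','wheel_peg'])
E
```

```text
(0.02, False) 5.29 [1.000e-01 3.170e+01 2.124e+02] F [ 0.41  0.   -0.01] open -0.0001
(0.2, False) 5.82 [ -0.   52.  221.5] F [ 0.32 -1.05 -0.49] open 0.0001
(0.4, False) 6.38 [1.000e-01 7.590e+01 2.282e+02] F [-0.38  0.48  0.13] open -0.0003
(0.6, False) 6.94 [1.000e-01 1.004e+02 2.310e+02] F [ 0.65 -0.31 -0.  ] open -0.0001
(0.8, False) 7.49 [1.000e-01 1.243e+02 2.279e+02] F [ 0.35 -0.24  0.31] open -0.0004
(0.95, False) 7.93 [-1.000e-01  1.415e+02  2.229e+02] F [0.98 0.32 0.29] open 0.0003
pawl_bar [2.000e-01 1.902e+02 2.029e+02] 0.96
wheel_peg [ 34.1 -20.8 154.9] 0.7
```

View pics/s3.png

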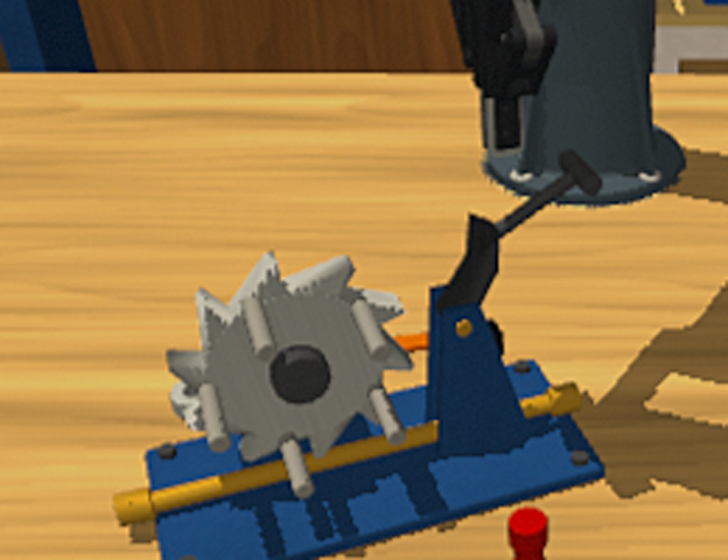

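```bash
python3 - <<'E'
from h import *
bot.move_straight(F(0,130,262),vel=0.2)
bot.move_straight(F(42,-52,262),vel=0.2)
bot.move_straight(F(42,-52,147),vel=0.15); st()
r=bot.move_straight(F(42,-12,147),vel=0.03,max_force=12); st(r)
p=snap('scene','s4.png'); roi=p['frame'][60:260,110:370]; cv2.imwrite('pics/s4.png',cv2.resize(roi[:,:,::-1],None,fx=2.8,fy=2.8,interpolation=cv2.INTER_CUBIC))
marks(p,['pawl_bar','wheel_peg'])
p=bot.snapshot('top');marks(p,['pawl_bar','wheel_peg'])
E
```

```text
10.43 [ 42.5 -52.4 147.9] F [-0.55  0.6   0.89] open -0.0005
False 11.92 [ 41.7 -11.4 146.6] F [ 0.41 -0.36 -0.19] open 0.0002
pawl_bar [  0.7 189.4 202.8] 0.69
wheel_peg [ 35.    2.5 156.7] 0.91
pawl_bar [ -3.7 194.  197.8] 0.71
```

View pics/s4.png

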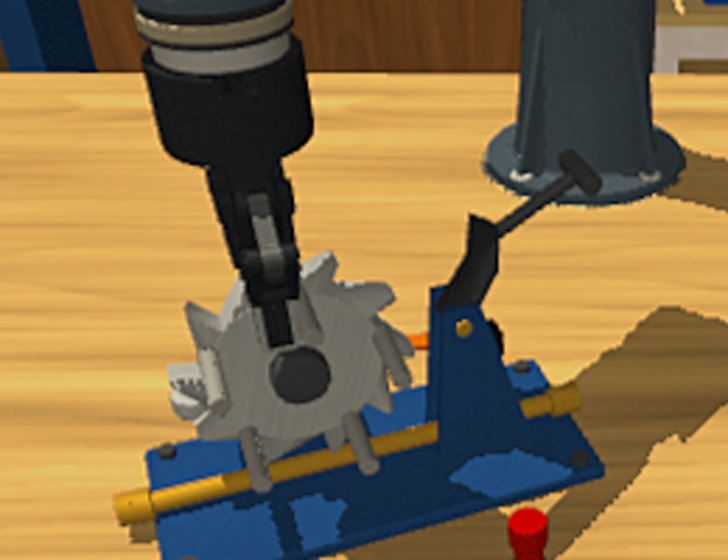

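```bash
python3 - <<'E'
from h import *
r=bot.move_straight(F(42,-0.5,146),vel=0.02,max_force=12); st(r)
bot.dwell(0.2)
r=bot.move_straight(F(42,-20,147),vel=0.06); bot.move_straight(F(42,-52,147)); bot.move_straight(F(42,-52,265),vel=0.2);st()
p=snap('scene','s5.png'); roi=p['frame'][60:260,110:370]; cv2.imwrite('pics/s5.png',cv2.resize(roi[:,:,::-1],None,fx=2.8,fy=2.8,interpolation=cv2.INTER_CUBIC))
marks(p,['pawl_bar','wheel_peg'])
# predicted peg tip pixels for wheel angles
for a in (0.35,0.5,0.65):
    q=[]
    for k in range(5):
        t=a-0.205+k*2*np.pi/5
        P=proj(p,F(62,55*np.sin(t),105+55*np.cos(t))); q.append(np.round((P-[110,60])*2.8).astype(int).tolist())
    print(a,q)
p=bot.snapshot('scene');marks(p,['pawl_bar','wheel_peg'])
E
```

```text
False 12.94 [ 42.   0. 146.] F [-0.29 -0.73  0.38] open -0.0
 14.72 [ 41.5 -50.7 264. ] F [-1.1  -0.58 -1.01] open -0.0001
pawl_bar [ -1.7 190.6 199.4] 0.78
wheel_peg [ 36.1  13.6 156. ] 0.98
0.35 [[317, 337], [405, 383], [368, 468], [261, 483], [222, 403]]
0.5 [[332, 336], [408, 393], [357, 475], [250, 478], [227, 391]]
0.65 [[346, 338], [408, 404], [345, 481], [240, 471], [235, 380]]
pawl_bar [ -2.9 187.8 200.5] 0.79
wheel_peg [ 34.   15.7 157. ] 0.69
```

View pics/s5.png

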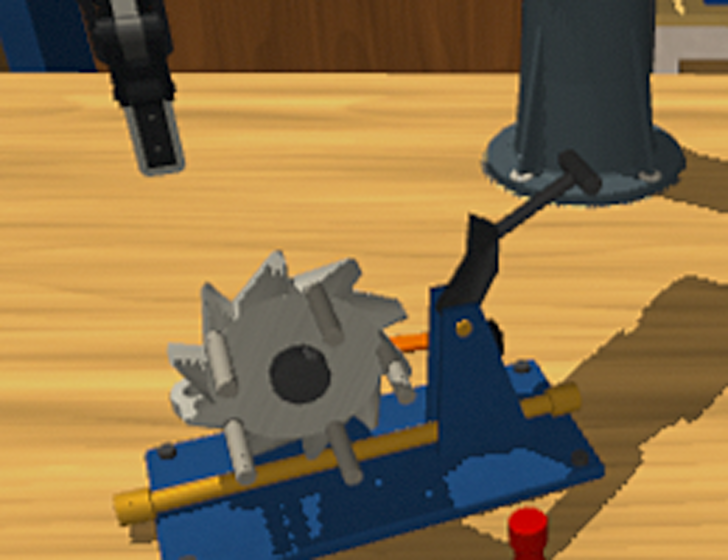

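```bash
python3 - <<'E'
from h import *
bot.move_straight(F(0,226,268),vel=0.25)
y,z=bar(1.3)
bot.move_straight(F(0,226,z-12),vel=0.12); st()
for phi,dz in ((1.3,-12),(1.1,-12),(0.9,-11),(0.7,-10),(0.5,-9),(0.35,-8)):
    y,z=bar(phi)
    r=bot.move_straight(F(0,y+18,z+dz),vel=0.06,max_force=12); st((phi,r))
    if r: break
bot.dwell(1.0)
p=snap('scene','s6.png'); roi=p['frame'][60:260,110:370]; cv2.imwrite('pics/s6.png',cv2.resize(roi[:,:,::-1],None,fx=2.8,fy=2.8,interpolation=cv2.INTER_CUBIC))
marks(p,['pawl_bar','wheel_peg'])
E
```

```text
17.12 [  0.5 225.4 188. ] F [-0.49 -0.31  0.5 ] open 0.0001
(1.3, False) 17.51 [2.000e-01 2.108e+02 1.881e+02] F [-0.37 -0.16 -0.16] open -0.0002
(1.1, False) 18.07 [  0.3 192.3 203.9] F [0.04 0.58 0.23] open 0.0001
(0.9, False) 18.63 [1.000e-01 1.711e+02 2.167e+02] F [-0.33  1.5  -0.18] open 0.0001
(0.7, False) 19.2 [ -0.  147.9 225. ] F [ 0.32  1.13 -0.49] open -0.0002
(0.5, False) 19.76 [-1.000e-01  1.236e+02  2.285e+02] F [-0.16  0.46 -0.08] open 0.0002
(0.35, False) 20.22 [ -0.  105.2 228.3] F [-0.61 -0.11 -0.24] open 0.0
pawl_bar [2.000e-01 4.100e+01 2.256e+02] 0.81
wheel_peg [ 36.7  16.9 153.5] 0.76
```

View pics/s6.png

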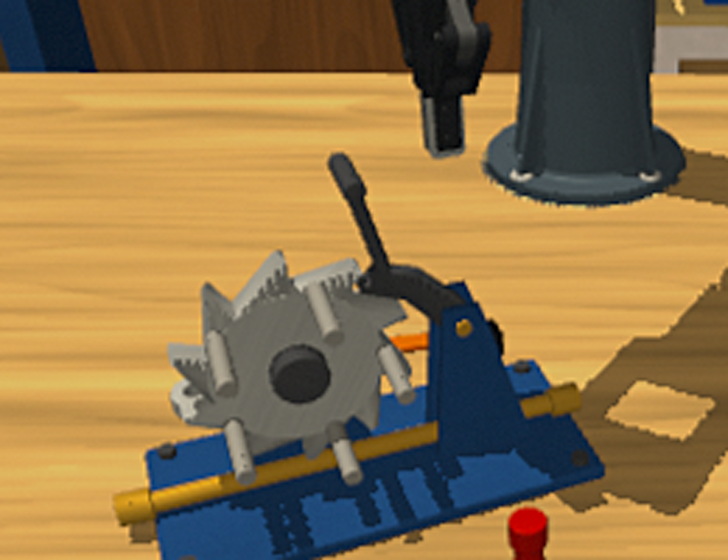

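```bash
python3 - <<'E'
from h import *
bot.move_straight(F(0,130,300),vel=0.15); bot.dwell(0.5); st()
p=snap('scene','s7.png'); marks(p,['pawl_bar','wheel_peg','wheel_hub'])
a=cv2.imread('pics/scene0.png'); b=cv2.imread('pics/s7.png')
g=lambda i:cv2.cvtColor(i,cv2.COLOR_BGR2GRAY)
# bar/stalk template shift
t=g(a)[112:160,224:250]; r=cv2.matchTemplate(g(b)[100:172,212:262],t,cv2.TM_CCOEFF_NORMED); print(cv2.minMaxLoc(r),'expect (12,12)')
for l in ['fitting','collar','spanner','coupler']:
    for d in bot.mark_of(p,l)[:1]: print(l,np.round(w(p,d['location']),3))
E
```

```text
22.52 [-1.000e-01  1.300e+02  2.998e+02] F [ 0.06 -0.84 -0.11] open -0.0002
pawl_bar [ -1.9  45.1 224.1] 0.89
wheel_peg [ 35.2  15.7 155.3] 0.57
wheel_hub [ -0.9   0.8 103.4] 0.66
(-0.27556711435317993, 0.899996280670166, (2, 11), (12, 12)) expect (12,12)
fitting [ 0.645 -0.143 -0.004]
collar [ 0.418 -0.302  0.   ]
spanner [ 0.348 -0.162  0.001]
coupler [ 0.61  -0.051  0.002]
```

The pawl bar is back at its starting image position with zero pixel shift. The wheel is at about 0.5, and all the loose parts are in place.

```bash
python3 -c "
from workcell import bot
print(bot.close_job())"
```

```text
the job is handed in; nothing more can be done
None
```

The wheel is back one notch with the pawl locked in the teeth, and I handed the job in at about 22.5 s of the 64 s allowed. The hand-in reports no verdict, so the result below rests on my own checks.

**What I did:** With closed fingers I pushed the pawl bar over until the pawl lay back on its stop. I then pushed the top peg from about −20 mm to about +16 mm (feeder y), and tipped the pawl back from its outer side. The wrist force stayed around 1–2 N in every reading, and no move hit the 12 N stop I had set.

**Last checks:**
- **Wheel:** the peg was measured at y ≈ 15.7 mm, which puts the wheel at about 0.5 rad. An overlay of the peg tips on the picture gave about 0.5 as well. The pawl drops fully home from 0.41 to 0.62.
- **Pawl:** the bar was measured at y ≈ 45 mm, z ≈ 224 mm, against the listed 47 and 223. It also matched its starting picture with no pixel shift.
- **Loose parts:** all four were within about 6 mm of their first measured positions, which is close to the measurement error.
- **Robot:** the arm ended clear of everything.

One top-camera picture did not report the peg while the gripper was over it. Apart from that, no check failed or disagreed.

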